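Kit four spare parts into their recessed tiles

TASK

Put this repair kit together: carry each of the four loose spare parts (large bearing, small bearing, rail carriage, drive link) to the black kit tile whose recess has its shape and size, and set it down, not dropped, so that it lies flat on the recess's floor, the two long parts lengthwise in theirs. Leave the stock bin and the oil bottle where they stand.

Things in the scene. Friction and masses are not known exactly. Their poses are not given: they have to be found in the camera images.
- large_bearing: large roller bearing: steel ring lying flat, 62 mm outer diameter, 30 mm bore, 26 mm tall, about 0.35 kg, with a black seal line round its face. Origin: centre of the underside; z up along the bore.
- small_bearing: small roller bearing: steel ring lying flat, 40 mm outer diameter, 18 mm bore, 24 mm tall, about 0.13 kg. Origin: centre of the underside; z up along the bore.
- carriage: rail carriage: solid bright metal block with black end caps and four screw holes on top, 66 mm long (x) by 44 mm wide (y) by 30 mm tall (z), about 0.4 kg. Origin: centre of the underside. Either way round is the same.
- link: drive link: solid dark steel bar with round ends and a brass-bushed eye near each end, 84 mm long (x) by 26 mm wide (y) by 24 mm tall (z), lying flat, about 0.28 kg. Origin: centre of the underside. Either way round is the same.
- tile_large_round: fixed black plastic kit tile, 110 x 110 mm in plan and 9 mm thick, flat on the table, with one round, 78 mm wide, recess, 6 mm deep (its grey floor is 3 mm above the table), in its middle: the place of the large bearing. Origin: centre of the tile's underside; z up, x along an edge of the tile.
- tile_small_round: fixed black plastic kit tile, 110 x 110 mm in plan and 9 mm thick, flat on the table, with one round, 56 mm wide, recess, 6 mm deep (its grey floor is 3 mm above the table), in its middle: the place of the small bearing. Origin: centre of the tile's underside; z up, x along an edge of the tile.
- tile_block: fixed black plastic kit tile, 110 x 110 mm in plan and 9 mm thick, flat on the table, with one oblong, 82 mm (x) by 60 mm (y), recess, 6 mm deep (its grey floor is 3 mm above the table), in its middle: the place of the rail carriage. Origin: centre of the tile's underside; z up, x along the recess's long side.
- tile_slot: fixed black plastic kit tile, 116 x 110 mm in plan and 9 mm thick, flat on the table, with one long narrow, 100 mm (x) by 42 mm (y), recess, 6 mm deep (its grey floor is 3 mm above the table), in its middle: the place of the drive link. Origin: centre of the tile's underside; z up, x along the recess's long side.
- bin: bystander: loose black open stock bin, 100 x 160 x 70 mm tall, holding small steel pieces, to the right of the work, its 160 mm side running roughly away from the robot. Origin: centre of the underside, x along the 100 mm side. Leave it alone.
- oil_bottle: bystander: loose upright bottle with a red cap, 52 mm diameter, 130 mm tall, to the left of the work. Origin: centre of the underside. Leave it alone.
There are look-alikes about, which are no part of the job. Leave any pink or yellow look-alike of the carriage alone. Several things have the shape of the link; the one meant has the colours described above.

How it is judged:
By the outcome, as a careful person would: the job done as asked, in the order asked, and still so for the second after the job is handed in, with the robot touching nothing.
It also fails if it takes over 93 s, if anything falls off the work surface, if the arm or the gripper's body presses on something with over 40 N, if the wrist force passes 120 N, or if a joint passes its speed limit or range.

ROBOT

A 7-joint arm with a two-finger parallel gripper is mounted at the origin on the work surface. World frame = base frame: x ahead of the robot, y to its left, z up, the work surface at z = 0. Lengths are in m, angles in degrees, forces in N, time in s.
With the tool pointing down it reaches from about 0.4 to 0.85 m from the base axis. Payload 4.5 kg.
Tool frame: the origin (TCP) lies on the centre line of the jaws, within the pads' length; the fingertips stand 22 mm ahead of it and the grasp point (between the pads) lies 3 mm ahead of it (robot.tip_reach is the distance from the TCP to the fingertips, in m); z points along the fingers, y is the line along which they close (so a half turn about z gives the same grasp; the last joint's range is limited). The gripper opens to 88 mm and grips with 3 to 60 N. Pads are 18 mm wide; open, the fingers measure 123 mm over their backs; the gripper's body (75 mm by 187 mm) begins 45 mm behind the grasp point.
Start: joints at [-63.151, 39.483, -11.15, 89.685, 9.013, 51.709, -12.324], TCP at [0.263, 0.567, 0.261] pointing down, gripper open.
Joint ranges: [-172.22, 172.22], [-26.19, 119.32], [-84.43, 86.54], [7.71, 146.69], [-57.33, 237.33], [2.42, 119.75], [-152.13, 152.13]. Speed limits (degrees/s): [147.25, 147.25, 180, 180, 180, 180, 180].

INTERFACE

Orientations are given as a 3x3 rotation matrix whose columns are the frame's x, y, z axes.
In Python, from rig import state, viewer, finish_job, robot gives the robot as it stands.
- The arm moves only by the tool drive_tool, never from a script. Its arguments are lists of equal length, an entry for each row: "claw": the closure, from -1 (fully open) to 1 (shut); "linear": the shift along the tool's x, y, z as a fraction of full scale, a list of three; "turn": the turn, a rotation vector about the tool's x, y, z as a fraction of full scale, a list of three. A call has exactly 5 rows; each row shifts and turns the commanded pose from where the row before left it, along the tool's axes as they then stand; what a row does not reach is not made up. Full scale, the value 1, is 40 cm for a shift and 180 degrees for a turn. A row lasts 1/8 s, in which the tool goes at most 62.5 mm and 10.7 degrees, less where a joint would pass 70% of its speed; a pose out of reach is approached as far as the arm can. A call with a number of a shift or a turn outside -1 to 1 is refused whole. A call with a gripper value outside its range is refused whole. The fingers move at their own pace and stop on an object; "grip_force" is the grip in N (left out, the last holds). Time passes only in rows, so rows that do not move let the fingers close, or fill a call up. It gives the time, the measured TCP pose, the force, the opening and the grip force at its end, in the units of the state.
- state(): the state, without advancing time (a new reading comes with each control period).
- viewer.snapshot(name): name is "scene" or "top"; returns the picture (420x560x3 uint8, blue, green, red); there is no depth.
- viewer.camera_model(name): a dict with "fovy" (degrees; the focal length in pixels is half the picture's height over the tangent of half this angle, whatever the lens; pixels are square), "cx", "cy" (the principal point, pixels), "camera_from_world" (4x4, takes a point from world to camera coordinates). Camera axes: x right, y down, z forward; pixel columns grow to the right and rows downward; lengths in m; the calibration is good to about 2 mm. A picture is of the moment at which its call begins. camera_model takes no time and is no camera call.
- finish_job(): hands the job in; it is judged then, once.
The state is a dict: "time_s": time; "joint_positions": joint angles; "joint_velocities": joint speeds; "effort": joint torques, N m; "tcp_pos": TCP position; "tcp_rot": TCP orientation; "contact_force": force on the tool from outside, world axes, zero at the start; "torque": the same for the moment, N m; "finger_gap": finger opening in m; "grasp_force": force on a finger pad.
Only numpy, scipy, OpenCV 4.12 (cv2) and the standard library are available. Lean on these libraries where they do the work, as an engineer would, in place of code of your own. Each camera call takes 0.05 s, during which the arm holds its last target. There are 200 camera calls.

## Working session

There is one attempt and no reset: what is moved stays moved. The work goes in short steps, Python scripts to look and compute and a tool call to move; the robot and the scene stay as the last step left them, time stands still between calls to the robot, and variables do not carry over. Pictures are saved under pics/ and viewed, at most 14 in all, crops included, and the job is handed in when it is done.

Besides the shell and the picture viewer there is one more tool, called after ">>>" as name(argument=value, ...) on one line, values as JSON. drive_tool: Moves the arm, as the interface text tells. Shift numbers are shares of 40 cm and turn numbers shares of 180 degrees, none past 1 either way. Its arguments: {"type":"object","properties":{"claw":{"type":"array"},"linear":{"type":"array"},"turn":{"type":"array"},"grip_force":{"type":"number"}},"required":["claw","linear","turn"]}

```bash
mkdir -p pics; ls; python3 - <<'E'
from rig import state, viewer, robot
import cv2,numpy as np
for n in("scene","top"):
    cv2.imwrite(f"pics/{n}0.png",viewer.snapshot(n)); m=viewer.camera_model(n); print(n,m)
s=state(); print(s["time_s"],s["tcp_pos"],s["tcp_rot"],s["finger_gap"],robot.tip_reach)
E
```

```text
pics
scene {'fovy': 52.551697875229294, 'cx': 274.3301635089298, 'cy': 207.48498249208131, 'camera_from_world': array([[-0.80666292,  0.59063835,  0.02100655,  0.426719  ],
       [ 0.33850633,  0.49086593, -0.80278521, -0.11926931],
       [-0.48446713, -0.64046621, -0.59589817,  1.35887598],
       [ 0.        ,  0.        ,  0.        ,  1.        ]])}
top {'fovy': 53.37851323101414, 'cx': 270.2013588043667, 'cy': 203.29493851252172, 'camera_from_world': array([[-0.022853  , -0.99970443, -0.00829474,  0.00507641],
       [-0.98394934,  0.02396006, -0.17683213,  0.5165435 ],
       [ 0.17697861,  0.00412046, -0.98420607,  0.99886617],
       [ 0.        ,  0.        ,  0.        ,  1.        ]])}
0.1 [0.2631     0.56638467 0.25999371] [[-9.06989167e-01  4.21153594e-01 -5.48987337e-04]
 [ 4.21153934e-01  9.06987988e-01 -1.46714585e-03]
 [-1.19968828e-04 -1.56189357e-03 -9.99998773e-01]] 0.0882977267419244 0.022
```

View pics/top0.png

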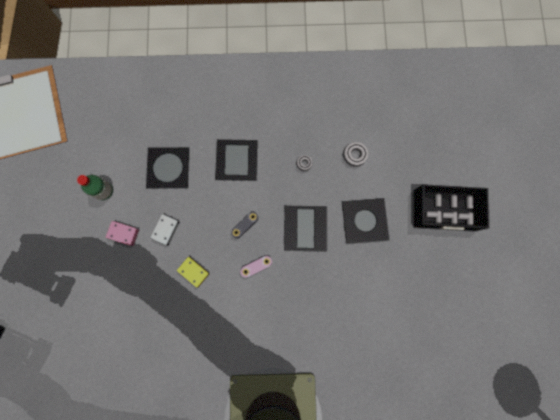

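View pics/scene0.png

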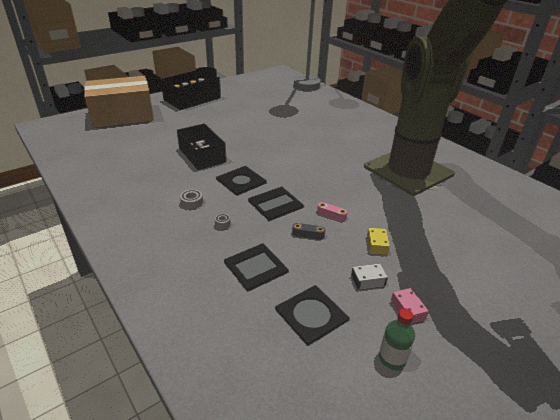

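```bash
cat > h.py <<'E'
import cv2,numpy as np
from rig import state, viewer
def cast(name,px,z):
    m=viewer.camera_model(name); f=210/np.tan(np.radians(m["fovy"]/2)); T=m["camera_from_world"]
    R,t=T[:3,:3],T[:3,3]; c=-R.T@t
    px=np.atleast_2d(px).astype(float)
    d=np.c_[(px[:,0]-m["cx"])/f,(px[:,1]-m["cy"])/f,np.ones(len(px))]@R
    return (c+d*((z-c[2])/d[:,2])[:,None])[:,:2]
def project(name,p):
    m=viewer.camera_model(name); f=210/np.tan(np.radians(m["fovy"]/2)); T=m["camera_from_world"]
    q=T[:3,:3]@np.asarray(p)+T[:3,3]; return np.array([m["cx"]+f*q[0]/q[2],m["cy"]+f*q[1]/q[2]])
def rect(name,mask,seed,z):
    "contour of the mask nearest to seed, on plane z -> centre, (long,short) mm, long-axis yaw deg, px"
    cs=[c for c in cv2.findContours(mask,cv2.RETR_EXTERNAL,cv2.CHAIN_APPROX_NONE)[0] if cv2.contourArea(c)>25]
    c=min(cs,key=lambda c:-cv2.pointPolygonTest(c,seed,True))
    w=cast(name,c[:,0],z).astype(np.float32)
    r=cv2.minAreaRect(w*1000); b=cv2.boxPoints(r); e=[b[1]-b[0],b[2]-b[1]]
    e.sort(key=lambda v:-np.hypot(*v)); M=cv2.moments((w*1e6).astype(np.int32))
    return np.array(r[0])/1000,np.array([M["m10"],M["m01"]])/M["m00"]/1e6,[round(float(np.hypot(*v))) for v in e],round(float(np.degrees(np.arctan2(e[0][1],e[0][0]))%180),1)
E
python3 - <<'E'
from h import *
t=cv2.imread("pics/top0.png"); s=cv2.imread("pics/scene0.png")
g=cv2.cvtColor(t,6)
a=cv2.resize(t[190:290,95:290],None,fx=4,fy=4,interpolation=2)
b=cv2.resize(t[135:200,270:390],None,fx=4,fy=4,interpolation=2)
b=cv2.copyMakeBorder(b,0,0,0,780-480,0)
v=np.vstack([a,b])[:600]; cv2.imwrite("pics/crop0.png",v)
up=cv2.inRange(g,0,38)
up=cv2.morphologyEx(up,cv2.MORPH_OPEN,np.ones((3,3)))
for n,sd in dict(large=(152,155),block=(220,145),slot=(288,215),small=(346,210)).items(): print(n,*rect("top",up,sd,.009))
# floors
for n,sd in dict(large=(168,167),block=(237,160),slot=(305,228),small=(366,220)).items():
    fl=cv2.inRange(g,55,255); print(n,"floor",g[sd[1],sd[0]],*rect("top",fl,sd,.003))
print("table",g[120,260],g[200,320])
for n,sd in dict(lb=(347,154),sb=(299,163),car=(165,229),link=(244,218)).items(): print(n,t[sd[1]-1:sd[1]+2,sd[0]].tolist())
E
```

```text
large [0.62612524 0.26251285] [0.62590739 0.26575232] [103, 101] 88.6
block [0.65365765 0.12172495] [0.65194528 0.12195326] [38, 13] 179.8
slot [0.65365765 0.12172495] [0.65194528 0.12195326] [38, 13] 179.8
small [ 0.50112796 -0.46994736] [ 0.50942316 -0.47358779] [190, 111] 85.4
large floor 112 [ 0.55436353 -0.03202319] [ 0.56643195 -0.03946519] [1584, 1118] 88.3
block floor 119 [ 0.55436353 -0.03202319] [ 0.56643195 -0.03946519] [1584, 1118] 88.3
slot floor 125 [ 0.55436353 -0.03202319] [ 0.56643195 -0.03946519] [1584, 1118] 88.3
small floor 124 [ 0.55436353 -0.03202319] [ 0.56643195 -0.03946519] [1584, 1118] 88.3
table 123 125
lb [[109, 110, 113], [119, 119, 123], [132, 133, 135]]
sb [[103, 102, 105], [105, 105, 108], [114, 114, 118]]
car [[179, 180, 178], [177, 178, 177], [178, 179, 178]]
link [[90, 87, 88], [86, 81, 82], [87, 81, 81]]
```

View pics/crop0.png

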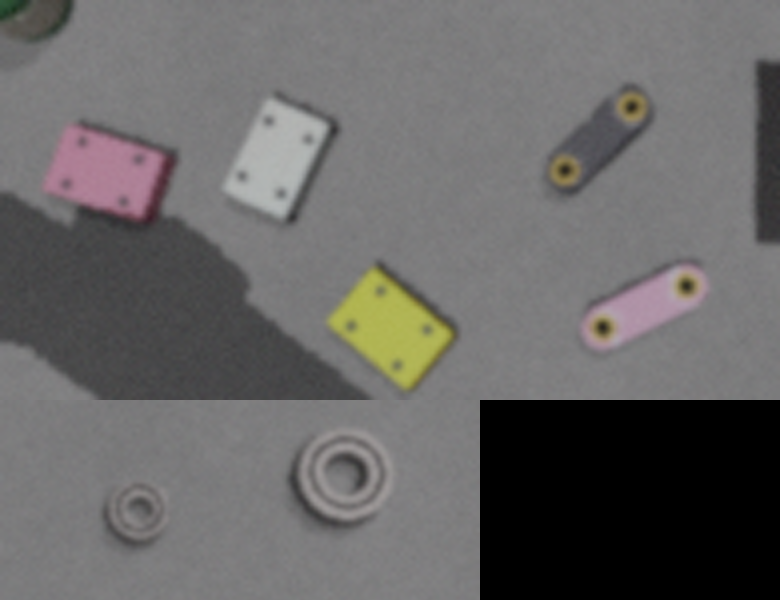

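The top crop shows two things shaped like the link: the dark bar with brass eyes (top px 244,224) and the pink bar (256,266). The dark steel one matches the description. The carriage is the white/bright block (165,229), and the pink (122,233) and yellow (193,271) blocks are look-alikes. The bearings are at (304,163) and (356,154).

```bash
python3 - <<'E'
from h import *
t=cv2.imread("pics/top0.png"); g=cv2.cvtColor(t,6); hsv=cv2.cvtColor(t,40)
blk=cv2.inRange(g,0,80)
for n,(sd,c) in dict(large=((152,155),(168,167)),block=((220,145),(237,160)),slot=((288,215),(305,228)),small=((348,206),(366,220))).items():
    print(n,*rect("top",blk,sd,.009))
    fl=np.zeros_like(g); fl[c[1]-30:c[1]+30,c[0]-30:c[0]+30]=(255-blk)[c[1]-30:c[1]+30,c[0]-30:c[0]+30]
    k,l=cv2.connectedComponents(fl,connectivity=4); print("  floor",*rect("top",np.uint8(l==l[c[1],c[0]])*255,c,.006))
white=cv2.inRange(g,150,255)
print("car",*rect("top",white,(165,229),.030))
br=cv2.inRange(hsv,(10,70,60),(35,255,255)); sub=np.zeros_like(br); sub[200:245,225:265]=br[200:245,225:265]
sub=cv2.morphologyEx(sub,cv2.MORPH_CLOSE,np.ones((5,5)))
for c in cv2.findContours(sub,0,1)[0]:
    (p,r)=cv2.minEnclosingCircle(c); print("eye",p,r,cast("top",p,.024))
for n,c,h,rr in(("lb",(356,154),.026,17),("sb",(304,163),.024,12)):
    m=np.zeros_like(g); cv2.circle(m,c,rr,255,-1)
    for th in(135,140,145):
        q=cv2.inRange(g,th,255)&m; q=cv2.morphologyEx(q,cv2.MORPH_CLOSE,np.ones((3,3)))
        pts=cv2.findNonZero(q); p,r=cv2.minEnclosingCircle(pts); e=cv2.fitEllipse(cv2.convexHull(pts)); print(n,th,p,r,e[0],e[1],cast("top",e[0],h))
# scene view check
s=cv2.imread("pics/scene0.png"); 
gs=cv2.cvtColor(s,6); hs=cv2.cvtColor(s,40)
print("scene car",*rect("scene",cv2.inRange(gs,150,255),(369,272),.030))
E
```

```text
large [0.6262121  0.26217957] [0.6267622  0.26258513] [112, 111] 178.6
  floor [0.62683038 0.2625051 ] [0.62727716 0.26267881] [74, 72] 0.9
block [0.64280328 0.0807621 ] [0.64272304 0.08034199] [111, 109] 177.2
  floor [0.64409222 0.08066936] [0.64330517 0.08027492] [80, 59] 178.6
slot [ 0.45750519 -0.09414114] [ 0.45755285 -0.09494756] [116, 109] 177.3
  floor [ 0.4574325  -0.09503749] [ 0.45750746 -0.09488144] [99, 41] 178.0
small [ 0.47350381 -0.2484532 ] [ 0.47331872 -0.24870304] [111, 111] 92.7
  floor [ 0.47357086 -0.24931766] [ 0.47350371 -0.2492762 ] [54, 54] 132.7
car [0.46020898 0.26369556] [0.46019027 0.26385293] [64, 43] 154.5
eye (235.6999969482422, 232.0) 3.4482908248901367 [[0.44896687 0.08177887]]
eye (252.8333282470703, 216.1666717529297) 3.374849319458008 [[0.48832674 0.03787608]]
lb 135 (356.8359069824219, 152.65443420410156) 11.674896240234375 (356.7761535644531, 152.74664306640625) (22.580854415893555, 23.03002166748047) [[ 0.64825032 -0.23530969]]
lb 140 (356.7631530761719, 152.88597106933594) 11.443278312683105 (356.63043212890625, 152.79049682617188) (21.604808807373047, 22.685842514038086) [[ 0.64814156 -0.23492424]]
lb 145 (356.6481628417969, 153.05555725097656) 11.07796859741211 (356.6448974609375, 152.81219482421875) (21.00177001953125, 21.95636558532715) [[ 0.64808204 -0.23495832]]Traceback (most recent call last):
  File "<stdin>", line 18, in <module>
cv2.error: OpenCV(4.12.0) /io/opencv/modules/imgproc/src/shapedescr.cpp:361: error: (-201:Incorrect size of input array) There should be at least 5 points to fit the ellipse in function 'fitEllipseNoDirect'
```

```bash
python3 - <<'E'
from h import *
t=cv2.imread("pics/top0.png"); g=cv2.cvtColor(t,6)
for n,c,h,rr in(("lb",(356,154),.026,18),("sb",(304,163),.024,12)):
    x,y=c; m=np.zeros_like(g); cv2.circle(m,c,rr,255,-1)
    print(n); 
    if n=="sb": print(g[y-11:y+12,x-11:x+12])
s=cv2.imread("pics/scene0.png"); gs=cv2.cvtColor(s,6)
print("scene car",*rect("scene",cv2.inRange(gs,150,255),(369,272),.030))
for n,p in dict(lb=(.648,-.235,.026),link=(.4686,.0598,.024),e1=(.449,.0818,.024),e2=(.4883,.0379,.024),sl=(.4575,-.095,.003),lr=(.627,.2626,.003)).items(): print(n,project("scene",p))
a=cv2.resize(s[180:250,170:350],None,fx=4,fy=4,interpolation=2); cv2.imwrite("pics/crop1.png",a)
E
```

```text
lb
sb
[[124 123 121 121 119 122 118 121 121 125 120 122 121 123 125 123 124 123
  121 123 124 120 122]
 [122 120 121 120 118 119 124 122 123 120 123 121 123 122 125 125 123 125
  125 122 121 121 123]
 [125 120 119 121 119 120 122 121 127 124 125 124 124 124 127 121 126 124
  124 123 123 125 122]
 [123 123 121 122 122 123 124 125 126 127 120 120 121 125 126 125 124 122
  121 123 128 126 122]
 [123 126 124 121 119 117 120 123 126 119 108 104 101 109 118 127 126 125
  122 123 124 125 123]
 [127 125 123 118 116 114 120 120 107 109 119 123 115 113 104 111 125 135
  131 126 125 125 122]
 [126 125 123 117 113 119 121 107 106 123 134 132 132 132 120 111 117 134
  133 127 123 122 123]
 [125 124 120 110 112 121 110 111 126 124 112  98  97 110 123 122 109 124
  137 125 123 123 123]
 [124 122 117 105 112 119 106 113 125 104  86  76  73  81 101 118 110 117
  131 124 122 124 123]
 [122 121 112  96 112 124 107 121 119  99  90  92  85  80  85 113 121 113
  126 127 125 122 123]
 [120 120 104  88 106 119 103 117 122 110 105 105  99  87  82 105 119 109
  124 124 121 122 126]
 [122 120 102  82 106 122 1
[... 698 characters left out ...]
 84  84  88  90 100 116 120
  122 123 121 123 122]
 [124 121 121 116 112 109 107 103  93  89  84  88  91  95 102 113 120 121
  126 124 122 125 124]
 [123 122 125 121 119 113 115 110 108 104 101 106 108 113 118 120 122 124
  123 125 123 125 126]
 [126 126 123 123 121 122 120 115 113 112 115 117 121 121 123 126 126 123
  124 123 123 123 125]
 [123 124 126 123 121 121 123 121 119 120 124 122 126 127 126 124 122 124
  125 125 124 121 123]]
scene car [0.46052176 0.26495554] [0.46058108 0.2649173 ] [64, 43] 154.3
lb [189.88627076 194.45602024]
link [307.64939492 226.97088284]
e1 [319.19283782 228.7024513 ]
e2 [296.19761485 225.28839186]
sl [274.90727073 202.70507027]
lr [310.9028594  312.94982221]
```

View pics/crop1.png

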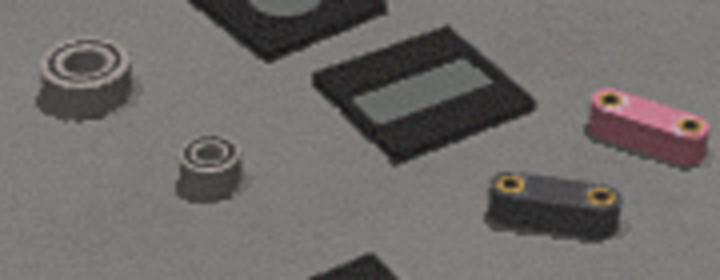

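```bash
cat >> h.py <<'E'
from scipy.spatial.transform import Rotation as Ro
def yaw(R): return np.degrees(np.arctan2(R[1,1],R[0,1]))
def plan(*legs,start=None):
    "legs (x,y,z,closing yaw,rows): prints per-row shares along the tool axes as they stand"
    s=state(); p=np.array(s["tcp_pos"]) if start is None else start[0]; R=np.array(s["tcp_rot"]) if start is None else start[1]
    print("t",round(s["time_s"],2),"tcp",np.round(p,4),"yaw",round(yaw(R),1),"gap",round(s["finger_gap"],4),"F",np.round(s["contact_force"],1),"grip",np.round(s["grasp_force"],1))
    for x,y,z,w,n in legs:
        a=np.radians(w); Y=np.array([np.cos(a),np.sin(a),0]); Z=np.array([0,0,-1.]); G=np.c_[np.cross(Y,Z),Y,Z]
        rv=Ro.from_matrix(R.T@G).as_rotvec()/n; d=(np.array([x,y,z])-p)/n
        for i in range(n):
            l=np.round(R.T@d/.4,3); q=np.round(rv/np.pi,4); p=p+R@l*.4; R=R@Ro.from_rotvec(q*np.pi).as_matrix()
            print(l.tolist(),q.tolist())
        print("->",np.round(p,4),round(yaw(R),1))
E
python3 - <<'E'
from h import *
print("lb",cast("top",(356.1,153.1),.026),cast("scene",(190.8,195.4),.026))
print("sb",cast("top",(304.1,162.1),.024),cast("scene",(222.1,217.6),.024))
print("bottle",cast("top",(83,180),.13))
plan((.646,-.233,.10,65,18),(.646,-.233,.032,65,5))
E
```

```text
lb [[ 0.64734121 -0.23349733]] [[ 0.64803331 -0.22948274]]
sb [[ 0.6271058 -0.0975965]] [[ 0.62677241 -0.09657619]]
bottle [[0.56715731 0.42722357]]
t 0.1 tcp [0.2631 0.5664 0.26  ] yaw 65.1 gap 0.0883 F [ 0.  -1.1 -0.5] grip 0.0
[-0.095, -0.078, 0.022] [-0.0, 0.0, 0.0]
[-0.095, -0.078, 0.022] [-0.0, 0.0, 0.0]
[-0.095, -0.078, 0.022] [-0.0, 0.0, 0.0]
[-0.095, -0.078, 0.022] [-0.0, 0.0, 0.0]
[-0.095, -0.078, 0.022] [-0.0, 0.0, 0.0]
[-0.095, -0.078, 0.022] [-0.0, 0.0, 0.0]
[-0.095, -0.078, 0.022] [-0.0, 0.0, 0.0]
[-0.095, -0.078, 0.022] [-0.0, 0.0, 0.0]
[-0.095, -0.078, 0.022] [-0.0, 0.0, 0.0]
[-0.095, -0.078, 0.022] [-0.0, 0.0, 0.0]
[-0.095, -0.078, 0.022] [-0.0, 0.0, 0.0]
[-0.095, -0.078, 0.022] [-0.0, 0.0, 0.0]
[-0.095, -0.078, 0.022] [-0.0, 0.0, 0.0]
[-0.095, -0.078, 0.022] [-0.0, 0.0, 0.0]
[-0.095, -0.078, 0.022] [-0.0, 0.0, 0.0]
[-0.095, -0.078, 0.022] [-0.0, 0.0, 0.0]
[-0.095, -0.078, 0.022] [-0.0, 0.0, 0.0]
[-0.095, -0.078, 0.022] [-0.0, 0.0, 0.0]
-> [ 0.6469 -0.2313  0.1026] 65.1
[0.0, -0.001, 0.035] [-0.0001, 0.0, 0.0001]
[0.0, -0.001, 0.035] [-0.0001, 0.0, 0.0001]
[0.0, -0.001, 0.035] [-0.0001, 0.0, 0.0001]
[0.0, -0.001, 0.035] [-0.0001, 0.0, 0.0001]
[0.0, -0.001, 0.035] [-0.0001, 0.0, 0.0001]
-> [ 0.646  -0.2332  0.0326] 65.0
```

>>> drive_tool(claw=[-1,-1,-1,-1,-1], linear=[[-0.095,-0.078,0.022],[-0.095,-0.078,0.022],[-0.095,-0.078,0.022],[-0.095,-0.078,0.022],[-0.095,-0.078,0.022]], turn=[[0,0,0],[0,0,0],[0,0,0],[0,0,0],[0,0,0]], grip_force=30)

```text
time_s: 0.72
tcp_pos: [0.3704, 0.3438, 0.2163]
tcp_rot: [[-0.907, 0.421, -0.0], [0.421, 0.907, -0.0], [-0.0, -0.0, -1.0]]
contact_force: [1.3, 0.7, 0.6]
finger_gap: 0.0884
grasp_force: 0.0
```

>>> drive_tool(claw=[-1,-1,-1,-1,-1], linear=[[-0.095,-0.078,0.022],[-0.095,-0.078,0.022],[-0.095,-0.078,0.022],[-0.095,-0.078,0.022],[-0.095,-0.078,0.022]], turn=[[0,0,0],[0,0,0],[0,0,0],[0,0,0],[0,0,0]])

```text
time_s: 1.35
tcp_pos: [0.477, 0.1224, 0.1723]
tcp_rot: [[-0.907, 0.421, -0.0], [0.421, 0.907, 0.0], [0.0, 0.0, -1.0]]
contact_force: [0.3, 0.5, 0.1]
finger_gap: 0.0879
grasp_force: 0.0
```

>>> drive_tool(claw=[-1,-1,-1,-1,-1], linear=[[-0.095,-0.078,0.022],[-0.095,-0.078,0.022],[-0.095,-0.078,0.022],[-0.095,-0.078,0.022],[-0.095,-0.078,0.022]], turn=[[0,0,0],[0,0,0],[0,0,0],[0,0,0],[0,0,0]])

```text
time_s: 1.98
tcp_pos: [0.5835, -0.0992, 0.1281]
tcp_rot: [[-0.907, 0.421, -0.0], [0.421, 0.907, 0.0], [0.001, 0.0, -1.0]]
contact_force: [-0.8, 0.2, -1.0]
finger_gap: 0.0883
grasp_force: 0.0
```

>>> drive_tool(claw=[-1,-1,-1,-1,-1], linear=[[-0.095,-0.078,0.022],[-0.095,-0.078,0.022],[-0.095,-0.078,0.022],[0,0,0],[0,0,0]], turn=[[0,0,0],[0,0,0],[0,0,0],[0,0,0],[0,0,0]])

```text
time_s: 2.6
tcp_pos: [0.6466, -0.2296, 0.1017]
tcp_rot: [[-0.907, 0.421, -0.001], [0.421, 0.907, 0.002], [0.002, 0.001, -1.0]]
contact_force: [0.2, 0.2, -0.4]
finger_gap: 0.0884
grasp_force: 0.0
```

>>> drive_tool(claw=[-1,-1,-1,-1,-1], linear=[[-0.0045,-0.0045,0.05],[0,0,0.055],[0,0,0.045],[0,0,0.025],[0,0,0]], turn=[[0,0,0],[0,0,0],[0,0,0],[0,0,0],[0,0,0]])

```text
time_s: 3.22
tcp_pos: [0.6473, -0.2326, 0.0311]
tcp_rot: [[-0.907, 0.421, -0.002], [0.421, 0.907, 0.001], [0.002, -0.0, -1.0]]
contact_force: [-0.8, -0.1, 0.7]
finger_gap: 0.088
grasp_force: 0.0
```

>>> drive_tool(claw=[1,1,1,1,1], linear=[[0,0,0],[0,0,0],[0,0,0],[0,0,0],[0,0,0]], turn=[[0,0,0],[0,0,0],[0,0,0],[0,0,0],[0,0,0]], grip_force=30)

```text
time_s: 3.85
tcp_pos: [0.6482, -0.2334, 0.033]
tcp_rot: [[-0.907, 0.421, 0.001], [0.421, 0.907, -0.001], [-0.001, -0.0, -1.0]]
contact_force: [-0.9, -0.1, 4.9]
finger_gap: 0.0618
grasp_force: 30.0
```

>>> drive_tool(claw=[1,1,1,1,1], linear=[[0,0,0],[0,0,0],[0,0,0],[0,0,0],[0,0,0]], turn=[[0,0,0],[0,0,0],[0,0,0],[0,0,0],[0,0,0]])

```text
time_s: 4.47
tcp_pos: [0.6482, -0.2334, 0.0329]
tcp_rot: [[-0.907, 0.421, 0.001], [0.421, 0.907, -0.001], [-0.001, -0.0, -1.0]]
contact_force: [-1.6, -1.5, 4.9]
finger_gap: 0.0612
grasp_force: 30.0
```

```bash
python3 - <<'E'
from h import *
plan((.648,-.233,.10,65,3),(.627,.2626,.10,65,11))
E
```

```text
t 4.47 tcp [ 0.6482 -0.2334  0.0329] yaw 65.1 gap 0.0612 F [-1.6 -1.5  4.9] grip 30.0
[0.0, 0.0, -0.056] [-0.0, 0.0001, 0.0001]
[0.0, 0.0, -0.056] [-0.0, 0.0001, 0.0001]
[0.0, 0.0, -0.056] [-0.0, 0.0001, 0.0001]
-> [ 0.6482 -0.2334  0.1001] 65.0
[0.052, 0.1, -0.0] [-0.0, -0.0, 0.0]
[0.052, 0.1, -0.0] [-0.0, -0.0, 0.0]
[0.052, 0.1, -0.0] [-0.0, -0.0, 0.0]
[0.052, 0.1, -0.0] [-0.0, -0.0, 0.0]
[0.052, 0.1, -0.0] [-0.0, -0.0, 0.0]
[0.052, 0.1, -0.0] [-0.0, -0.0, 0.0]
[0.052, 0.1, -0.0] [-0.0, -0.0, 0.0]
[0.052, 0.1, -0.0] [-0.0, -0.0, 0.0]
[0.052, 0.1, -0.0] [-0.0, -0.0, 0.0]
[0.052, 0.1, -0.0] [-0.0, -0.0, 0.0]
[0.052, 0.1, -0.0] [-0.0, -0.0, 0.0]
-> [0.6265 0.2621 0.1   ] 65.0
```

>>> drive_tool(claw=[1,1,1,1,1], linear=[[0,0,-0.03],[0,0,-0.06],[0,0,-0.06],[0,0,-0.02],[0.026,0.05,0]], turn=[[0,0,0],[0,0,0],[0,0,0],[0,0,0],[0,0,0]])

```text
time_s: 5.1
tcp_pos: [0.6467, -0.2128, 0.1009]
tcp_rot: [[-0.905, 0.425, 0.001], [0.425, 0.905, -0.002], [-0.002, -0.002, -1.0]]
contact_force: [0.6, -0.1, -5.1]
finger_gap: 0.0614
grasp_force: 30.0
```

>>> drive_tool(claw=[1,1,1,1,1], linear=[[0.052,0.1,0],[0.052,0.1,0],[0.052,0.1,0],[0.052,0.1,0],[0.052,0.1,0]], turn=[[0,0,0],[0,0,0],[0,0,0],[0,0,0],[0,0,0]])

```text
time_s: 5.72
tcp_pos: [0.6351, 0.0186, 0.0993]
tcp_rot: [[-0.908, 0.42, -0.003], [0.42, 0.908, 0.001], [0.003, 0.0, -1.0]]
contact_force: [1.0, -0.0, -4.3]
finger_gap: 0.0615
grasp_force: 30.0
```

>>> drive_tool(claw=[1,1,1,1,1], linear=[[0.052,0.1,0],[0.052,0.1,0],[0.052,0.1,0],[0.052,0.1,0],[0.052,0.1,0]], turn=[[0,0,0],[0,0,0],[0,0,0],[0,0,0],[0,0,0]])

```text
time_s: 6.35
tcp_pos: [0.6242, 0.2432, 0.0992]
tcp_rot: [[-0.908, 0.419, -0.003], [0.419, 0.908, 0.0], [0.003, -0.001, -1.0]]
contact_force: [0.9, -0.8, -4.8]
finger_gap: 0.0614
grasp_force: 30.0
```

>>> drive_tool(claw=[1,1,1,1,1], linear=[[0.026,0.05,0],[0,0,0],[0,0,0],[0,0,0],[0,0,0]], turn=[[0,0,0],[0,0,0],[0,0,0],[0,0,0],[0,0,0]])

```text
time_s: 6.98
tcp_pos: [0.6262, 0.2608, 0.1003]
tcp_rot: [[-0.906, 0.423, 0.0], [0.423, 0.906, -0.001], [-0.0, -0.001, -1.0]]
contact_force: [-0.7, 0.4, -4.7]
finger_gap: 0.0617
grasp_force: 30.0
```

```bash
python3 - <<'E'
from h import *
a=viewer.snapshot("scene")[190:340,230:410]; b=viewer.snapshot("top")[110:260,100:280]
cv2.imwrite("pics/c2.png",cv2.resize(np.hstack([a,b]),None,fx=2.2,fy=2.2,interpolation=2))
plan((.627,.2626,.036,65,4))
E
```

```text
t 7.08 tcp [0.626  0.2616 0.1004] yaw 65.0 gap 0.0618 F [-0.3 -0.2 -4. ] grip 30.0
[-0.0, 0.001, 0.04] [-0.0, 0.0, 0.0]
[-0.0, 0.001, 0.04] [-0.0, 0.0, 0.0]
[-0.0, 0.001, 0.04] [-0.0, 0.0, 0.0]
[-0.0, 0.001, 0.04] [-0.0, 0.0, 0.0]
-> [0.6267 0.2631 0.0364] 65.0
```

View pics/c2.png

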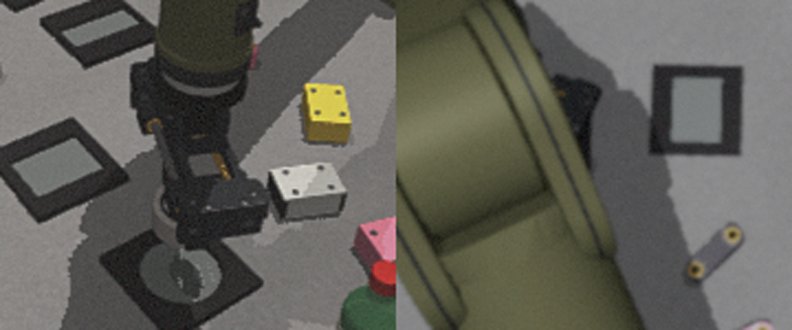

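The scene half shows the large bearing held above the large round recess (around px 180,275 in the crop). The top half is blocked by the arm. I'll lower it.

>>> drive_tool(claw=[1,1,1,1,1], linear=[[0,0.003,0.05],[0,0,0.05],[0,0,0.04],[0,0,0.015],[0,0,0]], turn=[[0,0,0],[0,0,0],[0,0,0],[0,0,0],[0,0,0]])

```text
time_s: 7.7
tcp_pos: [0.6261, 0.2636, 0.0378]
tcp_rot: [[-0.907, 0.421, -0.0], [0.421, 0.907, -0.0], [0.0, -0.0, -1.0]]
contact_force: [-0.8, -0.6, -4.6]
finger_gap: 0.0617
grasp_force: 30.0
```

>>> drive_tool(claw=[1,1,1,1,1], linear=[[0,0,0.0025],[0,0,0],[0,0,0.0025],[0,0,0],[0,0,0]], turn=[[0,0,0],[0,0,0],[0,0,0],[0,0,0],[0,0,0]])

```text
time_s: 8.32
tcp_pos: [0.6263, 0.2635, 0.0364]
tcp_rot: [[-0.907, 0.421, 0.0], [0.421, 0.907, 0.0], [-0.0, 0.0, -1.0]]
contact_force: [-0.5, 0.4, -3.5]
finger_gap: 0.0613
grasp_force: 30.0
```

>>> drive_tool(claw=[1,1,1,1,1], linear=[[0,0,0.0025],[0,0,0],[0,0,0],[0,0,0],[0,0,0]], turn=[[0,0,0],[0,0,0],[0,0,0],[0,0,0],[0,0,0]])

```text
time_s: 8.95
tcp_pos: [0.6264, 0.2637, 0.036]
tcp_rot: [[-0.907, 0.421, 0.0], [0.421, 0.907, 0.0], [-0.0, 0.0, -1.0]]
contact_force: [-2.7, -1.1, 6.1]
finger_gap: 0.0615
grasp_force: 30.0
```

>>> drive_tool(claw=[-1,-1,-1,-1,-1], linear=[[0,0,0],[0,0,0],[0,0,0],[0,0,0],[0,0,-0.03]], turn=[[0,0,0],[0,0,0],[0,0,0],[0,0,0],[0,0,0]])

```text
time_s: 9.57
tcp_pos: [0.6256, 0.2632, 0.0468]
tcp_rot: [[-0.907, 0.421, -0.002], [0.421, 0.907, -0.001], [0.001, -0.002, -1.0]]
contact_force: [0.5, -0.8, -0.3]
finger_gap: 0.0882
grasp_force: 0.0
```

>>> drive_tool(claw=[-1,-1,-1,-1,-1], linear=[[0,0,-0.06],[0,0,-0.06],[-0.03,-0.06,-0.01],[-0.048,-0.102,0],[-0.048,-0.102,0]], turn=[[0,0,0],[0,0,0],[0,0,0],[0,0,0],[0,0,0]])

```text
time_s: 10.2
tcp_pos: [0.6284, 0.1458, 0.1016]
tcp_rot: [[-0.907, 0.421, 0.003], [0.421, 0.907, 0.001], [-0.002, 0.002, -1.0]]
contact_force: [0.8, -0.1, -0.7]
finger_gap: 0.0881
grasp_force: 0.0
```

>>> drive_tool(claw=[-1,-1,-1,-1,-1], linear=[[-0.048,-0.102,0],[-0.048,-0.102,0],[-0.048,-0.102,0],[-0.048,-0.102,0],[-0.048,-0.102,0]], turn=[[0,0,0],[0,0,0],[0,0,0],[0,0,0],[0,0,0]])

```text
time_s: 10.82
tcp_pos: [0.6295, -0.0805, 0.1015]
tcp_rot: [[-0.907, 0.421, 0.003], [0.421, 0.907, -0.0], [-0.003, 0.001, -1.0]]
contact_force: [0.8, -0.3, 0.1]
finger_gap: 0.0882
grasp_force: 0.0
```

>>> drive_tool(claw=[-1,-1,-1,-1,-1], linear=[[-0.018,-0.042,0],[0,0,0],[0,0,0],[0,0,0],[0,0,0]], turn=[[0,0,0],[0,0,0],[0,0,0],[0,0,0],[0,0,0]])

```text
time_s: 11.45
tcp_pos: [0.6282, -0.0956, 0.0993]
tcp_rot: [[-0.908, 0.419, -0.0], [0.419, 0.908, 0.001], [0.0, 0.001, -1.0]]
contact_force: [0.3, 0.1, -1.0]
finger_gap: 0.0884
grasp_force: 0.0
```

```bash
python3 - <<'E'
from h import *
s=viewer.snapshot("scene"); t=viewer.snapshot("top"); cv2.imwrite("pics/t3.png",t)
a=s[250:370,250:410]; b=t[110:230,130:290]
cv2.imwrite("pics/c3.png",cv2.resize(np.hstack([a,b]),None,fx=2.5,fy=2.5,interpolation=2))
plan((.627,-.097,.032,65,4))
E
```

```text
t 11.55 tcp [ 0.6281 -0.0964  0.0993] yaw 65.2 gap 0.0881 F [-0.2  0.7 -0.1] grip 0.0
[0.0, -0.001, 0.042] [0.0, -0.0, 0.0002]
[0.0, -0.001, 0.042] [0.0, -0.0, 0.0002]
[0.0, -0.001, 0.042] [0.0, -0.0, 0.0002]
[0.0, -0.001, 0.042] [0.0, -0.0, 0.0002]
-> [ 0.6275 -0.0978  0.0321] 65.0
```

View pics/c3.png

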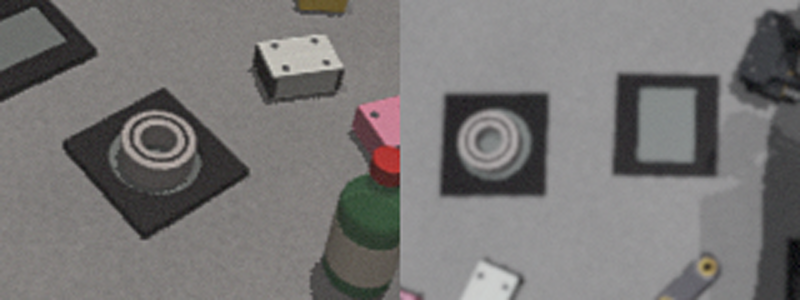

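The large bearing lies flat and centred in its recess (crop px 158,150 in scene, 490,142 in top). Next is the small bearing.

>>> drive_tool(claw=[-1,-1,-1,-1,-1], linear=[[0.001,-0.002,0.05],[0,0,0.055],[0,0,0.045],[0,0,0.018],[0,0,0]], turn=[[0,0,0],[0,0,0],[0,0,0],[0,0,0],[0,0,0]])

```text
time_s: 12.18
tcp_pos: [0.627, -0.0976, 0.0313]
tcp_rot: [[-0.907, 0.421, -0.001], [0.421, 0.907, 0.0], [0.001, -0.0, -1.0]]
contact_force: [-0.2, -0.3, 0.5]
finger_gap: 0.0882
grasp_force: 0.0
```

>>> drive_tool(claw=[1,1,1,1,1], linear=[[0,0,0],[0,0,0],[0,0,0],[0,0,0],[0,0,0]], turn=[[0,0,0],[0,0,0],[0,0,0],[0,0,0],[0,0,0]])

```text
time_s: 12.8
tcp_pos: [0.6274, -0.0978, 0.0322]
tcp_rot: [[-0.907, 0.421, 0.0], [0.421, 0.907, 0.0], [-0.0, 0.0, -1.0]]
contact_force: [0.6, -0.1, -0.0]
finger_gap: 0.0402
grasp_force: 0.1
```

>>> drive_tool(claw=[1,1,1,1,1], linear=[[0,0,0],[0,0,0],[0,0,0],[0,0,0],[0,0,0]], turn=[[0,0,0],[0,0,0],[0,0,0],[0,0,0],[0,0,0]])

```text
time_s: 13.42
tcp_pos: [0.6274, -0.0978, 0.0322]
tcp_rot: [[-0.907, 0.421, 0.0], [0.421, 0.907, 0.0], [-0.0, 0.0, -1.0]]
contact_force: [-0.3, 0.3, 2.0]
finger_gap: 0.0386
grasp_force: 30.0
```

```bash
python3 - <<'E'
from h import *
plan((.6275,-.0975,.10,65,3),(.4735,-.249,.10,65,5))
E
```

```text
t 13.43 tcp [ 0.6274 -0.0978  0.0322] yaw 65.1 gap 0.0386 F [-0.3  0.3  2. ] grip 30.0
[0.0, 0.0, -0.056] [0.0, 0.0, 0.0002]
[0.0, 0.0, -0.056] [0.0, 0.0, 0.0002]
[0.0, 0.0, -0.056] [0.0, 0.0, 0.0002]
-> [ 0.6274 -0.0978  0.0994] 65.0
[0.038, -0.101, -0.0] [0.0, 0.0, -0.0]
[0.038, -0.101, -0.0] [0.0, 0.0, -0.0]
[0.038, -0.101, -0.0] [0.0, 0.0, -0.0]
[0.038, -0.101, -0.0] [0.0, 0.0, -0.0]
[0.038, -0.101, -0.0] [0.0, 0.0, -0.0]
-> [ 0.4731 -0.2487  0.0994] 65.0
```

>>> drive_tool(claw=[1,1,1,1,1], linear=[[0,0,-0.03],[0,0,-0.06],[0,0,-0.06],[0,0,-0.018],[0.019,-0.05,0]], turn=[[0,0,0],[0,0,0],[0,0,0],[0,0,0],[0,0,0]])

```text
time_s: 14.05
tcp_pos: [0.6135, -0.1108, 0.1001]
tcp_rot: [[-0.908, 0.419, 0.003], [0.419, 0.908, 0.002], [-0.002, 0.003, -1.0]]
contact_force: [-0.7, -1.3, -1.5]
finger_gap: 0.0386
grasp_force: 30.0
```

>>> drive_tool(claw=[1,1,1,1,1], linear=[[0.038,-0.101,0],[0.038,-0.101,0],[0.038,-0.101,0],[0.038,-0.101,0],[0.019,-0.051,0]], turn=[[0,0,0],[0,0,0],[0,0,0],[0,0,0],[0,0,0]])

```text
time_s: 14.68
tcp_pos: [0.471, -0.2509, 0.0989]
tcp_rot: [[-0.906, 0.424, -0.002], [0.424, 0.906, -0.001], [0.002, -0.002, -1.0]]
contact_force: [0.6, -0.1, -0.9]
finger_gap: 0.039
grasp_force: 30.0
```

>>> drive_tool(claw=[1,1,1,1,1], linear=[[0,0,0],[0,0,0],[0,0,0],[0,0,0],[0,0,0]], turn=[[0,0,0],[0,0,0],[0,0,0],[0,0,0],[0,0,0]])

```text
time_s: 15.3
tcp_pos: [0.4738, -0.2485, 0.0993]
tcp_rot: [[-0.907, 0.42, 0.0], [0.42, 0.907, 0.0], [-0.0, 0.0, -1.0]]
contact_force: [-0.7, -0.3, -2.0]
finger_gap: 0.0387
grasp_force: 30.0
```

```bash
python3 - <<'E'
from h import *
a=viewer.snapshot("scene")[120:240,190:350]; 
cv2.imwrite("pics/c4.png",cv2.resize(a,None,fx=4,fy=4,interpolation=2))
plan((.4735,-.249,.036,65,4))
E
```

```text
t 15.35 tcp [ 0.4736 -0.2486  0.0993] yaw 65.1 gap 0.0387 F [ 0.3  1.2 -1.3] grip 30.0
[-0.0, -0.0, 0.04] [0.0, 0.0, 0.0002]
[-0.0, -0.0, 0.04] [0.0, 0.0, 0.0002]
[-0.0, -0.0, 0.04] [0.0, 0.0, 0.0002]
[-0.0, -0.0, 0.04] [0.0, 0.0, 0.0002]
-> [ 0.4736 -0.2486  0.0353] 65.0
```

View pics/c4.png

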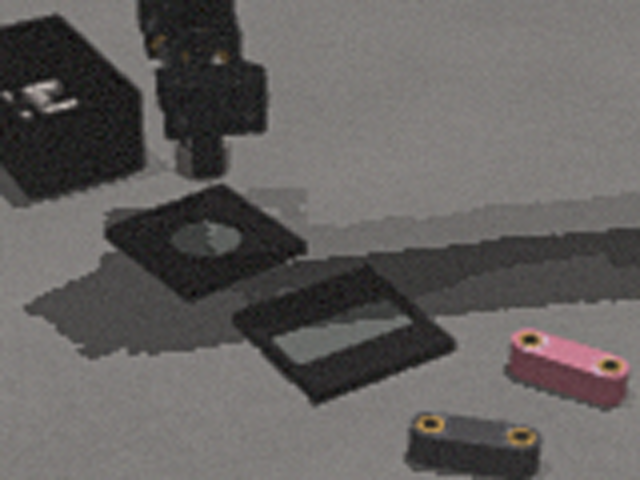

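The small bearing is held (crop px 195,155) above the small round recess (205,238). Lowering it now: the grasp was at z 0.0322, so I expect contact at about 0.0352.

>>> drive_tool(claw=[1,1,1,1,1], linear=[[0,0,0.05],[0,0,0.055],[0,0,0.04],[0,0,0.01],[0,0,0]], turn=[[0,0,0],[0,0,0],[0,0,0],[0,0,0],[0,0,0]])

```text
time_s: 15.98
tcp_pos: [0.4735, -0.2489, 0.0373]
tcp_rot: [[-0.907, 0.421, -0.0], [0.421, 0.907, 0.0], [0.0, 0.0, -1.0]]
contact_force: [0.7, -0.1, -0.7]
finger_gap: 0.0388
grasp_force: 30.0
```

>>> drive_tool(claw=[1,1,1,1,1], linear=[[0,0,0.0025],[0,0,0],[0,0,0.0025],[0,0,0],[0,0,0]], turn=[[0,0,0],[0,0,0],[0,0,0],[0,0,0],[0,0,0]])

```text
time_s: 16.6
tcp_pos: [0.4734, -0.2489, 0.0353]
tcp_rot: [[-0.907, 0.421, 0.0], [0.421, 0.907, 0.0], [-0.0, 0.0, -1.0]]
contact_force: [0.7, -1.0, -1.9]
finger_gap: 0.0388
grasp_force: 30.0
```

>>> drive_tool(claw=[1,1,1,1,1], linear=[[0,0,0.002],[0,0,0],[0,0,0],[0,0,0],[0,0,0]], turn=[[0,0,0],[0,0,0],[0,0,0],[0,0,0],[0,0,0]])

```text
time_s: 17.23
tcp_pos: [0.4734, -0.2489, 0.0351]
tcp_rot: [[-0.907, 0.421, 0.0], [0.421, 0.907, -0.0], [-0.0, -0.0, -1.0]]
contact_force: [-1.0, 0.1, 5.0]
finger_gap: 0.0391
grasp_force: 30.0
```

>>> drive_tool(claw=[-1,-1,-1,-1,-1], linear=[[0,0,0],[0,0,0],[0,0,0],[0,0,0],[0,0,-0.03]], turn=[[0,0,0],[0,0,0],[0,0,0],[0,0,0],[0,0,0]])

```text
time_s: 17.85
tcp_pos: [0.4729, -0.2487, 0.0463]
tcp_rot: [[-0.907, 0.421, -0.002], [0.421, 0.907, 0.001], [0.002, -0.0, -1.0]]
contact_force: [-1.0, 0.1, -0.1]
finger_gap: 0.0867
grasp_force: 0.0
```

>>> drive_tool(claw=[-1,-1,-1,-1,-1], linear=[[0,0,-0.06],[0,0,-0.06],[0.0245,0.05,-0.01],[0.0495,0.1,0],[0.0495,0.1,0]], turn=[[0,0,0],[0,0,0],[0,0,0],[0,0,0],[0,0,0]])

```text
time_s: 18.48
tcp_pos: [0.471, -0.1366, 0.0994]
tcp_rot: [[-0.906, 0.422, 0.002], [0.422, 0.906, -0.0], [-0.002, 0.001, -1.0]]
contact_force: [0.3, 0.3, 0.2]
finger_gap: 0.0882
grasp_force: 0.0
```

>>> drive_tool(claw=[-1,-1,-1,-1,-1], linear=[[0.0495,0.1,0],[0.0495,0.1,0],[0.0495,0.1,0],[0.0495,0.1,0],[0.0495,0.1,0]], turn=[[0,0,0],[0,0,0],[0,0,0],[0,0,0],[0,0,0]])

```text
time_s: 19.1
tcp_pos: [0.4653, 0.0873, 0.0992]
tcp_rot: [[-0.907, 0.421, 0.001], [0.421, 0.907, 0.0], [-0.001, 0.001, -1.0]]
contact_force: [-0.2, -0.7, 0.0]
finger_gap: 0.0878
grasp_force: 0.0
```

>>> drive_tool(claw=[-1,-1,-1,-1,-1], linear=[[0.0495,0.1,0],[0.0495,0.1,0],[0.0495,0.1,0],[0.0495,0.1,0],[0,0,0]], turn=[[0,0,0],[0,0,0],[0,0,0],[0,0,0],[0,0,0.004]])

```text
time_s: 19.73
tcp_pos: [0.4601, 0.2697, 0.0994]
tcp_rot: [[-0.904, 0.427, 0.001], [0.427, 0.904, 0.005], [0.001, 0.006, -1.0]]
contact_force: [0.3, -1.1, 0.2]
finger_gap: 0.0886
grasp_force: 0.0
```

```bash
python3 - <<'E'
from h import *
t=viewer.snapshot("top"); s=viewer.snapshot("scene")
cv2.imwrite("pics/c5.png",np.hstack([cv2.resize(t[170:270,310:420],None,fx=3,fy=3,interpolation=2),cv2.resize(s[150:250,190:300],None,fx=3,fy=3,interpolation=2)]))
plan((.4603,.2643,.034,64.4,4))
E
```

```text
t 19.82 tcp [0.4605 0.2641 0.099 ] yaw 64.4 gap 0.088 F [ 1.  -0.4  0.1] grip 0.0
[0.0, 0.0, 0.041] [-0.0, 0.0, 0.0]
[0.0, 0.0, 0.041] [-0.0, 0.0, 0.0]
[0.0, 0.0, 0.041] [-0.0, 0.0, 0.0]
[0.0, 0.0, 0.041] [-0.0, 0.0, 0.0]
-> [0.4605 0.2641 0.0334] 64.4
```

View pics/c5.png

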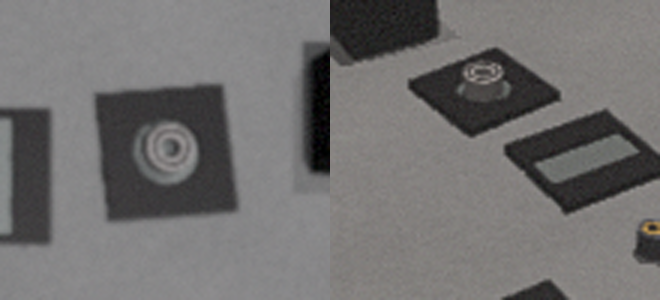

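The small bearing lies in its recess (crop px 168,150 top, 485,85 scene). Next is the carriage.

>>> drive_tool(claw=[-1,-1,-1,-1,-1], linear=[[0,0,0.05],[0,0,0.055],[0,0,0.045],[0,0,0.017],[0,0,0]], turn=[[0,0,0],[0,0,0],[0,0,0],[0,0,0],[0,0,0]])

```text
time_s: 20.45
tcp_pos: [0.4607, 0.2637, 0.0315]
tcp_rot: [[-0.901, 0.433, -0.0], [0.433, 0.901, -0.001], [0.0, -0.001, -1.0]]
contact_force: [0.6, 0.2, -0.3]
finger_gap: 0.0876
grasp_force: 0.0
```

>>> drive_tool(claw=[1,1,1,1,1], linear=[[0,0,0],[0,0,0],[0,0,0],[0,0,0],[0,0,0]], turn=[[0,0,0],[0,0,0],[0,0,0],[0,0,0],[0,0,0]], grip_force=35)

```text
time_s: 21.08
tcp_pos: [0.4606, 0.2641, 0.0318]
tcp_rot: [[-0.902, 0.433, -0.0], [0.433, 0.902, -0.0], [0.0, -0.0, -1.0]]
contact_force: [0.4, -0.4, 1.9]
finger_gap: 0.0434
grasp_force: 35.0
```

>>> drive_tool(claw=[1,1,1,1,1], linear=[[0,0,0],[0,0,0],[0,0,0],[0,0,0],[0,0,0]], turn=[[0,0,0],[0,0,0],[0,0,0],[0,0,0],[0,0,0]])

```text
time_s: 21.7
tcp_pos: [0.4606, 0.264, 0.0318]
tcp_rot: [[-0.902, 0.433, -0.0], [0.433, 0.902, -0.0], [0.0, -0.0, -1.0]]
contact_force: [-1.5, -0.8, 4.5]
finger_gap: 0.0437
grasp_force: 35.0
```

```bash
python3 - <<'E'
from h import *
plan((.4603,.2643,.10,64.4,3),(.6435,.0805,.10,88,6))
E
```

```text
t 21.7 tcp [0.4606 0.264  0.0318] yaw 64.4 gap 0.0437 F [-1.5 -0.8  4.5] grip 35.0
[0.0, 0.0, -0.057] [-0.0, -0.0, -0.0001]
[0.0, 0.0, -0.057] [-0.0, -0.0, -0.0001]
[0.0, 0.0, -0.057] [-0.0, -0.0, -0.0001]
-> [0.4607 0.2641 0.1002] 64.4
[-0.102, -0.036, 0.0] [-0.0, -0.0, -0.0218]
[-0.099, -0.043, 0.0] [-0.0, -0.0, -0.0218]
[-0.096, -0.05, 0.0] [-0.0, -0.0, -0.0218]
[-0.092, -0.056, 0.0] [-0.0, -0.0, -0.0218]
[-0.088, -0.062, 0.0] [-0.0, -0.0, -0.0218]
[-0.084, -0.068, 0.0] [-0.0, -0.0, -0.0218]
-> [0.6436 0.0806 0.1002] 88.0
```

>>> drive_tool(claw=[1,1,1,1,1], linear=[[0,0,-0.03],[0,0,-0.06],[0,0,-0.06],[0,0,-0.021],[0,0,0]], turn=[[0,0,0],[0,0,0],[0,0,0],[0,0,0],[0,0,0]])

```text
time_s: 22.32
tcp_pos: [0.4609, 0.2643, 0.1004]
tcp_rot: [[-0.902, 0.433, 0.001], [0.433, 0.902, 0.001], [-0.0, 0.001, -1.0]]
contact_force: [0.1, -0.2, -5.2]
finger_gap: 0.0436
grasp_force: 35.0
```

>>> drive_tool(claw=[1,1,1,1,1], linear=[[-0.102,-0.036,0],[-0.099,-0.043,0],[-0.096,-0.05,0],[-0.092,-0.056,0],[-0.088,-0.062,0]], turn=[[0,0,-0.0218],[0,0,-0.0218],[0,0,-0.0218],[0,0,-0.0218],[0,0,-0.0218]])

```text
time_s: 22.95
tcp_pos: [0.6129, 0.1097, 0.0986]
tcp_rot: [[-0.995, 0.102, -0.003], [0.102, 0.995, -0.0], [0.002, -0.001, -1.0]]
contact_force: [-0.4, 0.6, -4.2]
finger_gap: 0.0439
grasp_force: 35.0
```

>>> drive_tool(claw=[1,1,1,1,1], linear=[[-0.084,-0.068,0],[0,0,0],[0,0,0],[0,0,0],[0,0,0]], turn=[[0,0,-0.0218],[0,0,0],[0,0,0],[0,0,0],[0,0,0]])

```text
time_s: 23.58
tcp_pos: [0.6427, 0.0818, 0.1]
tcp_rot: [[-0.999, 0.034, -0.001], [0.034, 0.999, 0.0], [0.001, 0.0, -1.0]]
contact_force: [-0.6, 0.2, -3.3]
finger_gap: 0.044
grasp_force: 35.0
```

```bash
python3 - <<'E'
from h import *
a=viewer.snapshot("scene")[180:300,190:350]; 
cv2.imwrite("pics/c6.png",cv2.resize(a,None,fx=4,fy=4,interpolation=2))
plan((.6435,.0805,.037,88,4))
E
```

```text
t 23.62 tcp [0.643  0.0815 0.1001] yaw 88.0 gap 0.0439 F [ 0.4  0.1 -4.2] grip 35.0
[-0.0, -0.001, 0.039] [0.0, -0.0, 0.0]
[-0.0, -0.001, 0.039] [0.0, -0.0, 0.0]
[-0.0, -0.001, 0.039] [0.0, -0.0, 0.0]
[-0.0, -0.001, 0.039] [0.0, -0.0, 0.0]
-> [0.6429 0.0799 0.0377] 88.0
```

View pics/c6.png

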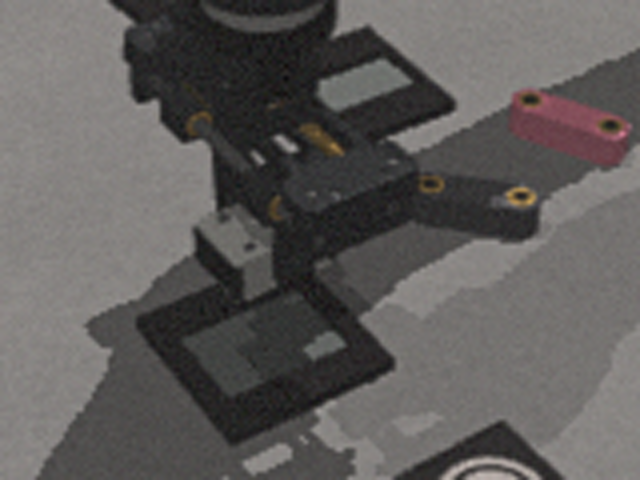

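The carriage is held level (crop px 235,250) above the oblong recess (265,340), with its long axis parallel to the recess.

>>> drive_tool(claw=[1,1,1,1,1], linear=[[-0.0015,-0.0025,0.05],[0,0,0.055],[0,0,0.042],[0,0,0.011],[0,0,0]], turn=[[0,0,0],[0,0,0],[0,0,0],[0,0,0],[0,0,0]])

```text
time_s: 24.25
tcp_pos: [0.644, 0.0796, 0.0366]
tcp_rot: [[-0.999, 0.036, -0.0], [0.036, 0.999, 0.0], [0.0, 0.0, -1.0]]
contact_force: [-0.3, 0.6, -4.4]
finger_gap: 0.0441
grasp_force: 35.0
```

>>> drive_tool(claw=[1,1,1,1,1], linear=[[0,0,0.0025],[0,0,0],[0,0,0.0025],[0,0,0],[0,0,0]], turn=[[0,0,0],[0,0,0],[0,0,0],[0,0,0],[0,0,0]])

```text
time_s: 24.88
tcp_pos: [0.6441, 0.0795, 0.035]
tcp_rot: [[-0.999, 0.036, 0.0], [0.036, 0.999, 0.0], [-0.0, 0.0, -1.0]]
contact_force: [-0.1, 0.7, -5.0]
finger_gap: 0.0441
grasp_force: 35.0
```

>>> drive_tool(claw=[1,1,1,1,1], linear=[[0,0,0.0025],[0,0,0],[0,0,0],[0,0,0],[0,0,0]], turn=[[0,0,0],[0,0,0],[0,0,0],[0,0,0],[0,0,0]])

```text
time_s: 25.5
tcp_pos: [0.6441, 0.0795, 0.0348]
tcp_rot: [[-0.999, 0.036, 0.0], [0.036, 0.999, -0.0], [-0.0, -0.0, -1.0]]
contact_force: [-2.7, -0.5, 5.2]
finger_gap: 0.0434
grasp_force: 35.0
```

>>> drive_tool(claw=[-1,-1,-1,-1,-1], linear=[[0,0,0],[0,0,0],[0,0,0],[0,0,0],[0,0,-0.03]], turn=[[0,0,0],[0,0,0],[0,0,0],[0,0,0],[0,0,0]])

```text
time_s: 26.12
tcp_pos: [0.6433, 0.0793, 0.0455]
tcp_rot: [[-0.999, 0.036, -0.002], [0.036, 0.999, -0.0], [0.002, -0.0, -1.0]]
contact_force: [0.3, -1.6, 0.5]
finger_gap: 0.0886
grasp_force: 0.0
```

>>> drive_tool(claw=[-1,-1,-1,-1,-1], linear=[[0,0,-0.06],[0,0,-0.06],[0,0,-0.01],[0,0,0],[0,0,0]], turn=[[0,0,0],[0,0,0],[0,0,0],[0,0,0],[0,0,0]])

```text
time_s: 26.75
tcp_pos: [0.6434, 0.0793, 0.097]
tcp_rot: [[-0.999, 0.036, -0.002], [0.036, 0.999, -0.0], [0.002, -0.0, -1.0]]
contact_force: [-0.0, -0.1, -0.4]
finger_gap: 0.088
grasp_force: 0.0
```

```bash
python3 - <<'E'
from h import *
plan((.4686,.0598,.10,41.9,7))
E
```

```text
t 26.75 tcp [0.6434 0.0793 0.097 ] yaw 87.9 gap 0.088 F [-0.  -0.1 -0.4] grip 0.0
[0.062, -0.009, -0.001] [-0.0, -0.0001, 0.0365]
[0.061, -0.016, -0.001] [-0.0, -0.0001, 0.0365]
[0.058, -0.023, -0.001] [-0.0, -0.0001, 0.0365]
[0.055, -0.03, -0.001] [-0.0, -0.0001, 0.0365]
[0.052, -0.036, -0.001] [-0.0, -0.0001, 0.0365]
[0.047, -0.041, -0.001] [-0.0, -0.0001, 0.0365]
[0.042, -0.047, -0.001] [-0.0, -0.0001, 0.0365]
-> [0.4687 0.0597 0.0999] 41.9
```

>>> drive_tool(claw=[-1,-1,-1,-1,-1], linear=[[0.062,-0.009,0],[0.061,-0.016,0],[0.058,-0.023,0],[0.055,-0.03,0],[0.052,-0.036,0]], turn=[[0,0,0.0365],[0,0,0.0365],[0,0,0.0365],[0,0,0.0365],[0,0,0.0365]])

```text
time_s: 27.38
tcp_pos: [0.518, 0.0654, 0.0973]
tcp_rot: [[-0.818, 0.576, -0.001], [0.576, 0.818, -0.0], [0.001, -0.001, -1.0]]
contact_force: [-0.1, -0.2, -0.4]
finger_gap: 0.0881
grasp_force: 0.0
```

>>> drive_tool(claw=[-1,-1,-1,-1,-1], linear=[[0.047,-0.041,0],[0.042,-0.047,0],[0,0,0],[0,0,0],[0,0,0]], turn=[[0,0,0.0365],[0,0,0.0365],[0,0,0],[0,0,0],[0,0,0]])

```text
time_s: 28.0
tcp_pos: [0.4707, 0.0602, 0.0978]
tcp_rot: [[-0.669, 0.744, 0.002], [0.744, 0.669, 0.001], [-0.001, 0.002, -1.0]]
contact_force: [-0.6, 0.1, -0.2]
finger_gap: 0.088
grasp_force: 0.0
```

```bash
python3 - <<'E'
from h import *
s=viewer.snapshot("scene")[180:300,190:350]; t=viewer.snapshot("top")[130:250,200:360]
cv2.imwrite("pics/c7.png",cv2.resize(np.hstack([s,t]),None,fx=2.5,fy=2.5,interpolation=2))
plan((.4686,.0598,.031,41.9,4))
E
```

```text
t 28.1 tcp [0.4703 0.06   0.0978] yaw 41.9 gap 0.0883 F [-0.4 -0.6 -0.4] grip 0.0
[0.001, -0.001, 0.042] [0.0001, 0.0, 0.0]
[0.001, -0.001, 0.042] [0.0001, 0.0, 0.0]
[0.001, -0.001, 0.042] [0.0001, 0.0, 0.0]
[0.001, -0.001, 0.042] [0.0001, 0.0, 0.0]
-> [0.4681 0.0602 0.0306] 41.9
```

View pics/c7.png

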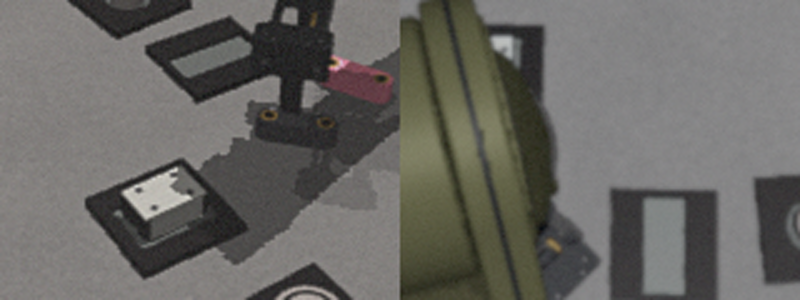

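The carriage lies flat and lengthwise in its recess (crop px 165,200). The gripper straddles the dark link with brass eyes (295,125), and the pink one (360,80) is clear of it. Grasping now.

>>> drive_tool(claw=[-1,-1,-1,-1,-1], linear=[[0.003,-0.002,0.05],[0,0,0.055],[0,0,0.045],[0,0,0.017],[0,0,0]], turn=[[0,0,0],[0,0,0],[0,0,0],[0,0,0],[0,0,0]])

```text
time_s: 28.72
tcp_pos: [0.468, 0.0603, 0.0309]
tcp_rot: [[-0.668, 0.744, -0.0], [0.744, 0.668, 0.0], [0.0, -0.0, -1.0]]
contact_force: [-0.5, -1.8, 0.0]
finger_gap: 0.088
grasp_force: 0.0
```

>>> drive_tool(claw=[1,1,1,1,1], linear=[[0,0,0],[0,0,0],[0,0,0],[0,0,0],[0,0,0]], turn=[[0,0,0],[0,0,0],[0,0,0],[0,0,0],[0,0,0]])

```text
time_s: 29.35
tcp_pos: [0.468, 0.0603, 0.0312]
tcp_rot: [[-0.668, 0.744, 0.0], [0.744, 0.668, 0.0], [0.0, 0.0, -1.0]]
contact_force: [-0.2, 0.0, 0.4]
finger_gap: 0.0403
grasp_force: 0.0
```

>>> drive_tool(claw=[1,1,1,1,1], linear=[[0,0,0],[0,0,0],[0,0,0],[0,0,0],[0,0,0]], turn=[[0,0,0],[0,0,0],[0,0,0],[0,0,0],[0,0,0]])

```text
time_s: 29.98
tcp_pos: [0.468, 0.0603, 0.0311]
tcp_rot: [[-0.668, 0.744, -0.0], [0.744, 0.668, 0.0], [0.0, 0.0, -1.0]]
contact_force: [0.1, 0.6, 0.2]
finger_gap: 0.0255
grasp_force: 35.0
```

```bash
python3 - <<'E'
from h import *
plan((.4686,.0598,.10,41.9,3),(.4575,-.0948,.10,87.8,6))
E
```

```text
t 29.98 tcp [0.468  0.0603 0.0311] yaw 41.9 gap 0.0255 F [0.1 0.6 0.2] grip 35.0
[-0.001, 0.0, -0.057] [0.0, -0.0, 0.0]
[-0.001, 0.0, -0.057] [0.0, -0.0, 0.0]
[-0.001, 0.0, -0.057] [0.0, -0.0, 0.0]
-> [0.4688 0.0594 0.0995] 41.9
[-0.045, -0.046, -0.0] [0.0, -0.0, -0.0425]
[-0.038, -0.052, -0.0] [0.0, -0.0, -0.0425]
[-0.031, -0.057, -0.0] [0.0, -0.0, -0.0425]
[-0.023, -0.06, -0.0] [0.0, -0.0, -0.0425]
[-0.015, -0.063, -0.0] [0.0, -0.0, -0.0425]
[-0.006, -0.064, -0.0] [0.0, -0.0, -0.0425]
-> [ 0.4575 -0.095   0.0995] 87.8
```

>>> drive_tool(claw=[1,1,1,1,1], linear=[[0,0,-0.03],[0,0,-0.06],[0,0,-0.06],[-0.003,0,-0.021],[0,0,0]], turn=[[0,0,0],[0,0,0],[0,0,0],[0,0,0],[0,0,0]])

```text
time_s: 30.6
tcp_pos: [0.4691, 0.0593, 0.1]
tcp_rot: [[-0.668, 0.744, 0.001], [0.744, 0.668, 0.0], [-0.001, 0.001, -1.0]]
contact_force: [-0.2, 0.4, -2.6]
finger_gap: 0.0256
grasp_force: 35.0
```

>>> drive_tool(claw=[1,1,1,1,1], linear=[[-0.045,-0.046,0],[-0.038,-0.052,0],[-0.031,-0.057,0],[-0.023,-0.06,0],[-0.015,-0.063,0]], turn=[[0,0,-0.0425],[0,0,-0.0425],[0,0,-0.0425],[0,0,-0.0425],[0,0,-0.0425]])

```text
time_s: 31.22
tcp_pos: [0.4589, -0.07, 0.0985]
tcp_rot: [[-0.986, 0.166, -0.002], [0.166, 0.986, 0.0], [0.002, 0.0, -1.0]]
contact_force: [0.2, 0.3, -2.4]
finger_gap: 0.0256
grasp_force: 35.0
```

>>> drive_tool(claw=[1,1,1,1,1], linear=[[-0.006,-0.064,0],[0,0,0],[0,0,0],[0,0,0],[0,0,0]], turn=[[0,0,-0.0425],[0,0,0],[0,0,0],[0,0,0],[0,0,0]])

```text
time_s: 31.85
tcp_pos: [0.4577, -0.094, 0.0994]
tcp_rot: [[-0.999, 0.037, -0.0], [0.037, 0.999, 0.0], [0.0, 0.0, -1.0]]
contact_force: [-1.0, -0.3, -1.9]
finger_gap: 0.0256
grasp_force: 35.0
```

```bash
python3 - <<'E'
from h import *
a=viewer.snapshot("scene")[140:260,190:350]; 
cv2.imwrite("pics/c8.png",cv2.resize(a,None,fx=4,fy=4,interpolation=2))
plan((.4575,-.0948,.036,87.8,4))
E
```

```text
t 31.9 tcp [ 0.4577 -0.0942  0.0995] yaw 87.9 gap 0.0257 F [ 0.4 -0.2 -2. ] grip 35.0
[0.0, -0.0, 0.04] [0.0, -0.0, 0.0001]
[0.0, -0.0, 0.04] [0.0, -0.0, 0.0001]
[0.0, -0.0, 0.04] [0.0, -0.0, 0.0001]
[0.0, -0.0, 0.04] [0.0, -0.0, 0.0001]
-> [ 0.4577 -0.0942  0.0355] 87.8
```

View pics/c8.png

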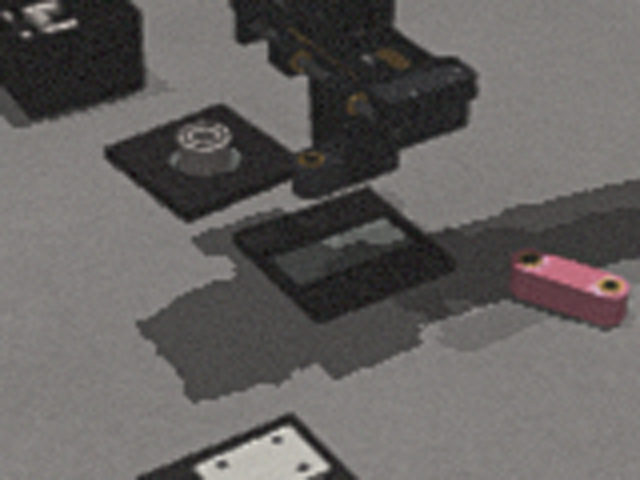

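The link is held (crop px 340,165) above the slot (345,250), in line with it. Expected contact is at z 0.0341.

>>> drive_tool(claw=[1,1,1,1,1], linear=[[0,-0.001,0.05],[0,0,0.055],[0,0,0.042],[0,0,0.011],[0,0,0]], turn=[[0,0,0],[0,0,0],[0,0,0],[0,0,0],[0,0,0]])

```text
time_s: 32.52
tcp_pos: [0.4576, -0.0951, 0.0363]
tcp_rot: [[-0.999, 0.037, -0.0], [0.037, 0.999, 0.0], [0.0, 0.0, -1.0]]
contact_force: [0.6, 0.5, -2.7]
finger_gap: 0.0254
grasp_force: 35.0
```

>>> drive_tool(claw=[1,1,1,1,1], linear=[[0,0,0.0025],[0,0,0],[0,0,0.0025],[0,0,0],[0,0,0]], turn=[[0,0,0],[0,0,0],[0,0,0],[0,0,0],[0,0,0]])

```text
time_s: 33.15
tcp_pos: [0.4575, -0.0954, 0.0343]
tcp_rot: [[-0.999, 0.038, 0.0], [0.038, 0.999, 0.0], [-0.0, 0.0, -1.0]]
contact_force: [-0.3, 0.2, -2.6]
finger_gap: 0.0255
grasp_force: 35.0
```

>>> drive_tool(claw=[1,1,1,1,1], linear=[[0,0,0.0022],[0,0,0],[0,0,0],[0,0,0],[0,0,0]], turn=[[0,0,0],[0,0,0],[0,0,0],[0,0,0],[0,0,0]])

```text
time_s: 33.78
tcp_pos: [0.4576, -0.0954, 0.0341]
tcp_rot: [[-0.999, 0.038, 0.001], [0.038, 0.999, -0.0], [-0.001, -0.0, -1.0]]
contact_force: [-0.1, 0.0, 5.9]
finger_gap: 0.0261
grasp_force: 35.0
```

>>> drive_tool(claw=[-1,-1,-1,-1,-1], linear=[[0,0,0],[0,0,0],[0,0,0],[0,0,0],[0,0,-0.03]], turn=[[0,0,0],[0,0,0],[0,0,0],[0,0,0],[0,0,0]])

```text
time_s: 34.4
tcp_pos: [0.4571, -0.0952, 0.045]
tcp_rot: [[-0.999, 0.038, -0.002], [0.038, 0.999, -0.0], [0.002, -0.0, -1.0]]
contact_force: [-0.6, -0.1, -0.2]
finger_gap: 0.0734
grasp_force: 0.0
```

>>> drive_tool(claw=[-1,-1,-1,-1,-1], linear=[[0,0,-0.06],[0,0,-0.1],[0,0,-0.1],[0,0,-0.1],[0,0.1,0]], turn=[[0,0,0],[0,0,0],[0,0,0],[0,0,0],[0,0,0]])

```text
time_s: 35.02
tcp_pos: [0.4601, -0.0591, 0.1916]
tcp_rot: [[-0.999, 0.048, 0.005], [0.047, 0.999, -0.002], [-0.005, -0.002, -1.0]]
contact_force: [1.3, 0.5, -0.7]
finger_gap: 0.0887
grasp_force: 0.0
```

>>> drive_tool(claw=[-1,-1,-1,-1,-1], linear=[[0,0.1,0],[0,0.1,0],[0,0.1,0],[0,0.1,0],[0,0,0]], turn=[[0,0,0],[0,0,0],[0,0,0],[0,0,0],[0,0,0]])

```text
time_s: 35.65
tcp_pos: [0.4652, 0.1084, 0.1897]
tcp_rot: [[-0.999, 0.032, 0.001], [0.032, 0.999, 0.003], [-0.001, 0.003, -1.0]]
contact_force: [0.3, -0.1, -0.9]
finger_gap: 0.0883
grasp_force: 0.0
```

```bash
python3 - <<'E'
from h import *
s=viewer.snapshot("scene")[120:360,160:420]; t=viewer.snapshot("top")[110:290,80:500]
s=cv2.resize(s,(390,360)); cv2.imwrite("pics/c9.png",np.vstack([cv2.copyMakeBorder(cv2.resize(s,(325,300)),0,0,0,375,0),cv2.resize(t,(700,300),interpolation=2)]))
st=state(); print(st["time_s"],st["tcp_pos"],st["contact_force"])
E
```

```text
35.75 [0.46473839 0.10408075 0.18924667] [-0.51434841 -0.10181067  0.31821784]
```

View pics/c9.png

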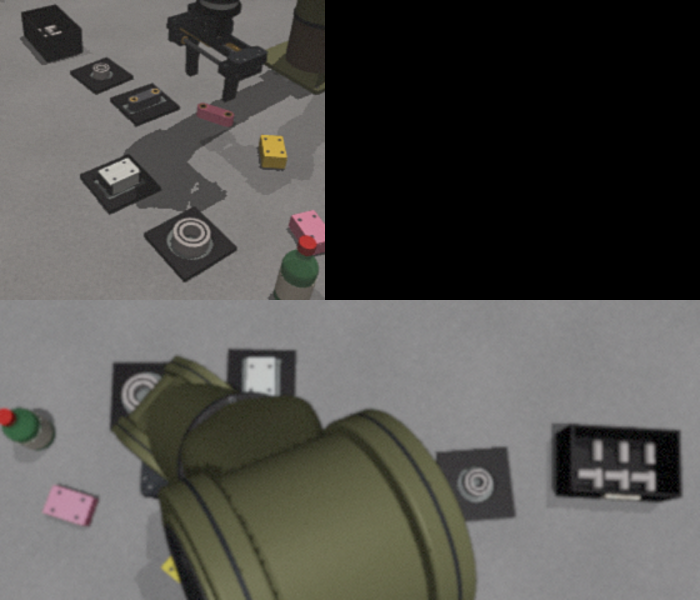

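All four parts lie in their recesses: in the scene crop, the small bearing is at (100,70), link (145,97), carriage (120,175) and large bearing (190,237). The bin, bottle and look-alikes haven't moved.

```bash
python3 -c "
from rig import finish_job
print(finish_job())"
```

```text
the job is handed in; nothing more can be done
None
```

All four parts are set down in their matching recesses, and the job was handed in at about 36 s; the last picture shows them seated, with the bin, bottle and look-alikes where they stood.

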